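Put the gouge away, edge up and guarded

ROBOT

A 7-joint arm with a two-finger parallel gripper is mounted at the origin on the work surface; the furniture and walls round the work are solid. World frame = base frame: x ahead of the robot, y to its left, z up, the work surface at z = 0. Lengths are in m, angles in rad, forces in N, time in s.
With the tool pointing down it reaches from about 0.425 to 0.925 m from the base axis. Payload 6.8 kg.
Tool frame: the origin (TCP) lies midway between the tips of the shut fingers; the grasp point (between the pads) lies bot.grip_point_offset behind it (bot.grip_point_offset is the distance from the TCP to the grasp point, in m); z points along the fingers, y is the line along which they close (so a half turn about z gives the same grasp; the last joint's range is limited). The gripper opens to 85 mm and grips with 20 to 120 N. Pads are 22 mm wide; open, the fingers measure 114 mm over their backs; the gripper's body (76 mm by 85 mm) begins 54 mm behind the grasp point. The pads swing forward as they close: fully open they stand 13 mm farther back than shut.
Start: joints at [1.077, 0.477, 0.022, 1.555, -0.011, 1.109, -0.083], TCP at [0.254, -0.625, 0.231] pointing down, gripper open.
Joint ranges: [-2.96, 2.96], [-0.34, 2.1], [-1.41, 1.46], [0.24, 2.44], [-1.37, 4.51], [0.17, 1.92], [-2.96, 2.96]. Speed limits (rad/s): [2.39, 2.39, 3.14, 3.14, 3.14, 3.14, 3.14].

INTERFACE

Orientations are given as a unit quaternion [w, x, y, z].
In Python, from station import get_obs, cams, job, bot gives the robot as it stands.
- The arm moves only by the tool arm_command, never from a script. Its argument "rows" is a list that holds one entry, the list of rows, each a list of 5 numbers: the finger opening in mm, from 0 to 85.4, then the shift along the world's x, y, z in units of 60 mm (1.0 is 60 mm), then the turn about the world's z in units of 0.08 rad (1.0 is 0.08 rad). In form: [[[grip, x, y, z, turn], ...]]. A call has exactly 10 rows; each row shifts and turns the commanded pose from where the row before left it; what a row does not reach is not made up. A row lasts 1/8 s, in which the tool goes at most 62.5 mm and 10.7 degrees, less where a joint would pass 70% of its speed; a pose out of reach is approached as far as the arm can. A call with a number of a shift or a turn outside -1 to 1 is refused whole. A call with a gripper value outside its range is refused whole. The fingers move at their own pace and stop on an object; "newtons" is the grip in N (left out, the last holds). Time passes only in rows, so rows that do not move let the fingers close, or fill a call up. It gives the time, the measured TCP pose, the force, the opening and the grip force at its end, in the units of the state.
- get_obs(): the state, without advancing time (a new reading comes with each control period).
- cams.read_camera(name): name is "scene" or "top"; returns the picture (384x512x3 uint8, red, green, blue); there is no depth.
- cams.camera_params(name): a dict with "K" (3x3 intrinsics, pixels), "k1" (the pictures are not rectified: a ray, as slopes to the right and down, at radius r is drawn at 1 + k1 r^2 times it, then the intrinsics apply), "extrinsics" (4x4, takes a point from camera to world coordinates). Camera axes: x right, y down, z forward; pixel columns grow to the right and rows downward; lengths in m; the calibration is good to about 2 mm. A picture is of the moment at which its call begins. camera_params takes no time and is no camera call.
- job.hand_in(): hands the job in; it is judged then, once.
The state is a dict: "t": time; "q": joint angles; "joint_vel": joint speeds; "joint_torque": joint torques, N m; "eef_pos": TCP position; "tool_rot": TCP orientation; "contact_force": force on the tool from outside, world axes, zero at the start; "torque": the same for the moment, N m; "gripper_width": opening from 0.0 (shut) to 1.0 (fully open); "grasp_force": force on a finger pad.
Only numpy, scipy, OpenCV 4.12 (cv2) and the standard library are available. Lean on these libraries where they do the work, as an engineer would, in place of code of your own. Each camera call takes 0.05 s, during which the arm holds its last target. There are 200 camera calls.

TASK

Put the carving gouge that was left out on the bench away in the wooden tool block: stand it upright in the empty socket, handle down and cutting edge up, with the butt right down on the bottom of the socket. Its cutting edge must end up covered by the loose red edge guard, pushed on as far as it goes, like those on the two gouges already stored there. Leave the stored gouges in their sockets and do not knock the other loose things on the bench about.

Things in the scene. Friction and masses are not known exactly. Their poses are not given: they have to be found in the camera images.
- gouge: the carving gouge lying on the bench, 206 mm long, 85 g: wooden handle 24 mm wide and 23 mm high, then a slim steel blade 12 mm wide and 7 mm thick. Origin at mid length on its underside; +y runs along the handle (y 0 to 103 mm) to the butt, -y along the blade to the cutting edge, +z up as it lies; centre line 11.5 mm above the origin. It balances near y = +36 mm; grasp the handle across its width
- gouge_butt (a point): the centre of the gouge's butt, the free end of its wooden handle (on the gouge's centre line, axes as the gouge)
- gouge_edge (a point): the centre of the gouge's cutting edge, the free end of its steel blade (axes as the gouge)
- tool_block: wooden tool block fixed to the bench: dark plinth 125 x 160 x 12 mm, lighter drilled block 105 x 130 mm on it, top at 62 mm. Three round sockets, 27 mm bore, 50 mm deep, 3 mm chamfer: the empty one in front at its own (-22, 0) mm, and two behind at (+27, +36) and (+27, -36) mm, in which guarded gouges stand, 242 mm high. Origin at the centre of its underside, z up
- socket (a point): the centre of the empty socket's mouth, level with the block's top, 62 mm above the bench
- socket_floor (a point): the centre of the empty socket's bottom, 12 mm above the bench
- guard: the loose red plastic edge guard, standing mouth down: a hollow bell 42 mm high, 34 mm across at its open mouth, 24 mm at its top; inside it narrows from 26 mm at the mouth to 16 mm at its closed crown, 38 mm up. On top a ribbed upright knob 20 mm in diameter, 42 to 62 mm above the mouth, to hold it by. 20 g. Origin at the centre of the mouth, z up through the knob
- guard_crown (a point): the centre of the guard's inner ceiling, 38 mm above its mouth; it rests on the cutting edge when the guard is fully on
- stored_left: one of the two gouges already stored, standing in the back row of the tool block with its red guard on; its origin lies at mid length, 11 mm from its centre line, and its +y axis points down
- stored_right: the other stored gouge, likewise
- gilding_pot: a small red and white lidded pot, 58 mm in diameter and 50 mm high; origin at the centre of its underside
- wax_tin: a flat round dark green tin, 77 mm in diameter and 30 mm high; origin at the centre of its underside
- tape_measure: a black and yellow pocket tape measure, 35 x 70 x 60 mm; origin at the centre of its underside
- sanding_block: a brown sanding block on the left of the bench, 65 x 101 x 32 mm; origin at the centre of its underside

How it is judged:
By the outcome, as a careful person would: the job done as asked, in the order asked, and still so for the second after the job is handed in, with the robot touching nothing.
It also fails if it takes over 64 s, if anything falls off the work surface, if the arm or the gripper's body presses on something with over 40 N, if the wrist force passes 120 N, or if a joint passes its speed limit or range.

## Working session

There is one attempt and no reset: what is moved stays moved. The work goes in short steps, Python scripts to look and compute and a tool call to move; the robot and the scene stay as the last step left them, time stands still between calls to the robot, and variables do not carry over. Pictures are saved under pics/ and viewed, at most 10 in all, crops included, and the job is handed in when it is done.

Besides the shell and the picture viewer there is one more tool, called after "Request:" by a JSON object that holds its "op" and its "data". arm_command: Moves the arm, as the interface text tells. Its arguments: {"type":"object","properties":{"rows":{"type":"array"},"newtons":{"type":"number"}},"required":["rows"]}

```bash
mkdir -p pics; ls; python3 - <<'E'
from station import get_obs,cams,job,bot
import cv2
o=get_obs();print(o['t'],o['eef_pos'],o['tool_rot'],o['gripper_width'],bot.grip_point_offset)
for n in('scene','top'):
    im=cams.read_camera(n);cv2.imwrite(f'pics/{n}0.png',im[...,::-1]);p=cams.camera_params(n);print(n,p)
E
```

```text
pics
0.0 [ 0.25377984 -0.62484438  0.23033009] [-8.80105848e-04  9.81450340e-01  1.91714383e-01 -2.26977614e-04] 1.0023235672706674 0.0187
scene {'K': array([[367.19379335,   0.        , 254.76449515],
       [  0.        , 367.19379335, 191.60993777],
       [  0.        ,   0.        ,   1.        ]]), 'k1': -0.04072211687159745, 'extrinsics': array([[-0.82055777, -0.21844717,  0.52817211,  0.04380053],
       [-0.57116663,  0.34782731, -0.74349502,  0.85292394],
       [-0.0212983 , -0.9117549 , -0.41018214,  0.54662902],
       [ 0.        ,  0.        ,  0.        ,  1.        ]])}
top {'K': array([[496.71945093,   0.        , 259.54937679],
       [  0.        , 496.71945093, 198.7235177 ],
       [  0.        ,   0.        ,   1.        ]]), 'k1': -0.19452188587622396, 'extrinsics': array([[-4.26070211e-01, -8.80752863e-01,  2.06733089e-01,
         2.65500415e-01],
       [-9.04688803e-01,  4.15183075e-01, -9.57140785e-02,
         2.19611621e-01],
       [-1.53163107e-03, -2.27810029e-01, -9.73704393e-01,
         1.80000522e+00],
       [ 0.00000000e+00,  0.00000000e+00,  0.00000000e+00,
         1.00000000e+00]])}
```

View pics/scene0.png

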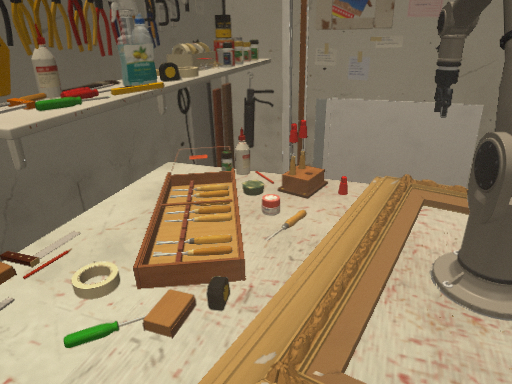

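View pics/top0.png

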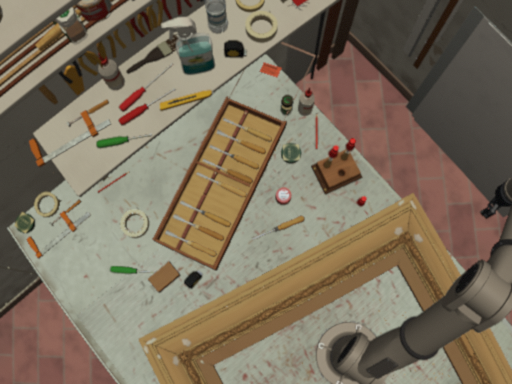

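```bash
cat > h.py <<'E'
import numpy as np,cv2
from station import get_obs,cams,job,bot
P={n:cams.camera_params(n) for n in('scene','top')}
def ray(n,u,v):
    p=P[n];d=np.array([p['k1'],0,0,0.])
    xy=cv2.undistortPoints(np.array([[[u,v]]],float),p['K'],d)[0,0]
    E=p['extrinsics'];return E[:3,3],E[:3,:3]@np.array([*xy,1])
def onz(n,u,v,z):
    c,d=ray(n,u,v);return c+d*(z-c[2])/d[2]
def proj(n,X):
    p=P[n];E=np.linalg.inv(p['extrinsics']);
    return cv2.projectPoints(np.array([X],float),cv2.Rodrigues(E[:3,:3])[0],E[:3,3],p['K'],np.array([p['k1'],0,0,0.]))[0][0,0]
def tri(a,b):
    A=[];B=[]
    for n,(u,v) in(('scene',a),('top',b)):
        c,d=ray(n,u,v);d=d/np.linalg.norm(d);M=np.eye(3)-np.outer(d,d);A.append(M);B.append(M@c)
    return np.linalg.lstsq(np.vstack(A),np.hstack(B),rcond=None)[0]
def crop(n,x,y,w,hh,s,f,im=None):
    im=cams.read_camera(n) if im is None else im
    cv2.imwrite(f,cv2.resize(im[y:y+hh,x:x+w,::-1],None,fx=s,fy=s,interpolation=cv2.INTER_CUBIC))
E
python3 - <<'E'
from h import *
s=cv2.imread('pics/scene0.png')[...,::-1];t=cv2.imread('pics/top0.png')[...,::-1]
a=cv2.resize(s[110:250,250:360],None,fx=4,fy=4,interpolation=cv2.INTER_CUBIC)
b=cv2.resize(t[130:240,265:375],None,fx=3,fy=3,interpolation=cv2.INTER_CUBIC)
o=np.zeros((560,770,3),np.uint8);o[:560,:440]=a;o[:330,440:]=b
cv2.imwrite('pics/m0.png',o[...,::-1])
for n,u,v in(('scene',267,239),('scene',305,213),('top',275,230),('top',303,219)):print(onz(n,u,v,.0115).round(4))
print(onz('scene',343,193,0),onz('top',362,201,.05))
E
```

```text
[0.5222 0.1265 0.0115]
[ 0.5064 -0.0669  0.0115]
[0.5152 0.0427 0.0115]
[ 0.5081 -0.0678  0.0115]
[ 0.47416098 -0.29542613  0.        ] [ 0.47016712 -0.28646094  0.05      ]
```

View pics/m0.png

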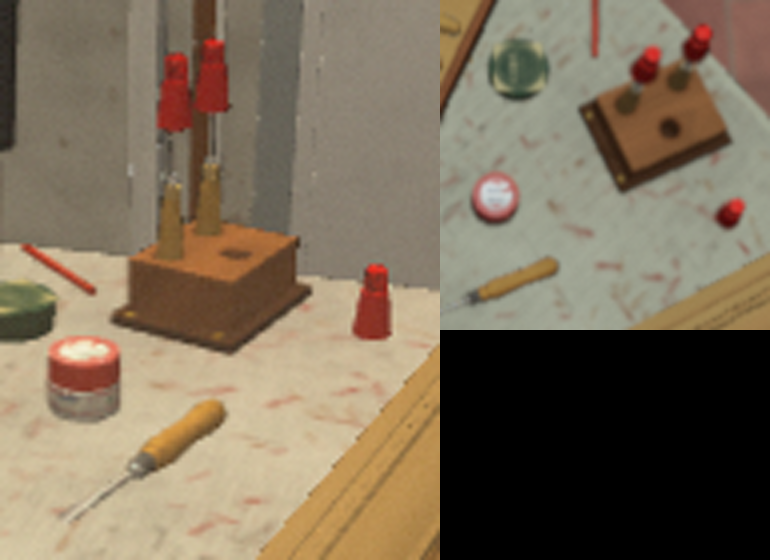

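The crops show: scene — gouge edge at (266,240), ferrule (285,226), butt (305,212), socket (309.5,173), guard base (343,192.5) and knob top (344,177); top — socket (341.7,172.7), guard knob (363.7,198.3), stored knobs (336.7,146.7) and (353.3,140).

```bash
python3 - <<'E'
from h import *
p=lambda l,x:print(l,np.round(x,4))
p('edge',onz('scene',266.2,240,.0115));p('ferr',onz('scene',285,225.75,.0115));p('butt',onz('scene',305,212,.0115));p('butt',onz('top',303.3,218.5,.0115))
p('sock',onz('scene',309.5,173.25,.062));p('sock',onz('top',341.7,172.7,.062))
p('guard0',onz('scene',343,192.5,.0));p('knob',onz('scene',344,177,.062));p('knob',onz('top',363.7,198.3,.062))
p('st',onz('top',336.7,146.7,.242));p('st',onz('top',353.3,140,.242))
p('st',onz('scene',294.2,124,.242));p('st',onz('scene',303.7,120.5,.242))
# gouge axis by colour in top
t=cv2.imread('pics/top0.png').astype(int)[205:240,265:315]
b,g,r=t[...,0],t[...,1],t[...,2];m=(r-b>60)&(r-g<90)
ys,xs=np.nonzero(m[:25]);c=np.array([xs.mean()+265,ys.mean()+205]);print(len(xs),c,xs.min()+265,xs.max()+265)
p('handle c top',onz('top',*c,.0115))
s=cv2.imread('pics/scene0.png').astype(int)[205:235,280:312]
b,g,r=s[...,0],s[...,1],s[...,2];m=(r-b>60)
ys,xs=np.nonzero(m);c=np.array([xs.mean()+280,ys.mean()+205]);print(len(xs),c,xs.min()+280,xs.max()+280)
p('handle c scene',onz('scene',*c,.0115))
E
```

```text
edge [0.5212 0.1321 0.0115]
ferr [0.518  0.0362 0.0115]
butt [ 0.5096 -0.0729  0.0115]
butt [ 0.5093 -0.0697  0.0115]
sock [ 0.5929 -0.2622  0.062 ]
sock [ 0.5948 -0.2648  0.062 ]
guard0 [ 0.4758 -0.2995  0.    ]
knob [ 0.4747 -0.2934  0.062 ]
knob [ 0.475  -0.2934  0.062 ]
st [ 0.6476 -0.2413  0.242 ]
st [ 0.6451 -0.3032  0.242 ]
st [ 0.6426 -0.2309  0.242 ]
st [ 0.6387 -0.2921  0.242 ]
129 [290.58914729 222.48062016] 278 303
handle c top [ 0.516  -0.0209  0.0115]
189 [296.31746032 216.0952381 ] 285 311
handle c scene [ 0.5193 -0.0343  0.0115]
```

Request:
{"op": "arm_command", "data": {"rows": [[[50, 0.3, 0.8, 0, 0.94], [50, 0.3, 0.8, 0, 0.94], [50, 0.3, 0.8, 0, 0.94], [50, 0.3, 0.8, 0, 0.94], [50, 0.3, 0.8, 0, 0.94], [50, 0.3, 0.8, 0, 0.94], [50, 0.3, 0.8, 0, 0.94], [50, 0.3, 0.8, 0, 0.94], [50, 0.3, 0.8, 0, 0.94], [50, 0.3, 0.8, 0, 0.94]]], "newtons": 20}}

```text
t: 1.35
eef_pos: [0.4341, -0.1438, 0.2312]
tool_rot: [0.0, 0.842, 0.54, -0.0]
contact_force: [1.3, 0.3, 1.1]
gripper_width: 0.587
grasp_force: 0.0
```

Request:
{"op": "arm_command", "data": {"rows": [[[50, 0.28, 0.81, 0, 0.94], [50, 0.28, 0.81, 0, 0.94], [50, 0.28, 0.81, 0, 0.94], [50, 0.28, 0.81, 0, 0.94], [50, 0.3, 0.83, 0, 0.94], [50, 0, 0, -0.7, 0], [50, 0, 0, -0.7, 0], [50, 0, 0, -0.4, 0], [50, 0, 0, 0, 0], [50, 0, 0, 0, 0]]]}}

```text
t: 2.6
eef_pos: [0.5198, 0.099, 0.1242]
tool_rot: [0.0, 0.727, 0.687, 0.001]
contact_force: [-0.2, 0.2, 0.1]
gripper_width: 0.585
grasp_force: 0.0
```

```bash
python3 - <<'E'
from h import *
o=get_obs();print(o['t'],o['eef_pos'],o['tool_rot'],o['q'].round(2) if hasattr(o['q'],'round') else o['q'])
im=cams.read_camera('scene');cv2.imwrite('pics/s1.png',im[...,::-1])
t=cams.read_camera('top')
a=cv2.resize(im[150:270,220:340],None,fx=4,fy=4,interpolation=cv2.INTER_CUBIC);b=cv2.resize(t[190:270,230:310],None,fx=4,fy=4,interpolation=cv2.INTER_CUBIC)
o=np.zeros((480,800,3),np.uint8);o[:,:480]=a;o[:320,480:]=b;cv2.imwrite('pics/m1.png',o[...,::-1])
E
```

```text
2.6 [0.51979748 0.09903982 0.12419481] [2.45893388e-04 7.26987313e-01 6.86650652e-01 5.18297780e-04] [ 0.14  0.43 -0.55  1.97  0.3   0.82 -0.63]
```

View pics/m1.png

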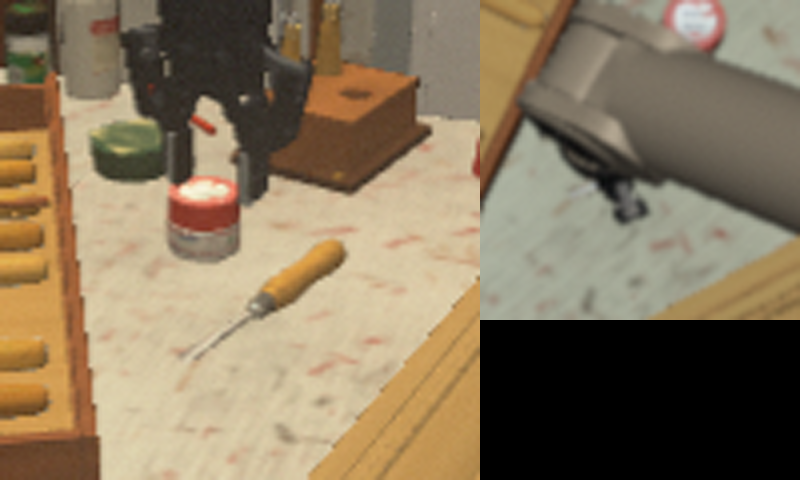

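Request:
{"op": "arm_command", "data": {"rows": [[[36, 0, 0, -0.5, 0], [36, 0, 0, -0.5, 0], [36, 0, 0, -0.5, 0], [36, 0, 0, -0.3, 0], [36, 0, 0, -0.17, 0], [36, 0, 0, 0, 0], [0, 0, 0, 0, 0], [0, 0, 0, 0, 0], [0, 0, 0, 0, 0], [0, 0, 0, 0, 0]]], "newtons": 25}}

```text
t: 3.95
eef_pos: [0.5196, 0.099, 0.0055]
tool_rot: [0.0, 0.727, 0.687, 0.0]
contact_force: [0.7, 1.4, 0.9]
gripper_width: 0.095
grasp_force: 24.6
```

Request:
{"op": "arm_command", "data": {"rows": [[[0, 0, 0, 0.2, 0], [0, 0, 0, 0.3, 0], [0, 0, 0, 0.5, 0], [0, 0, 0, 0.5, 0], [0, 0, 0, 0.5, 0], [0, 0, 0, 0.5, 0], [0, 0, 0, 0.5, 0], [0, 0, 0, 0, 0], [0, 0, 0, 0, 0], [0, 0, 0, 0, 0]]], "newtons": 20}}

```text
t: 5.2
eef_pos: [0.5184, 0.0985, 0.1842]
tool_rot: [-0.001, 0.727, 0.687, -0.001]
contact_force: [0.0, -0.5, -1.2]
gripper_width: 0.096
grasp_force: 24.2
```

```bash
python3 - <<'E'
from h import *
im=cams.read_camera('scene');cv2.imwrite('pics/s2.png',im[...,::-1])
crop('scene',200,90,150,150,4,'pics/m2.png',im)
E
```

```text
(no output)
```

View pics/m2.png

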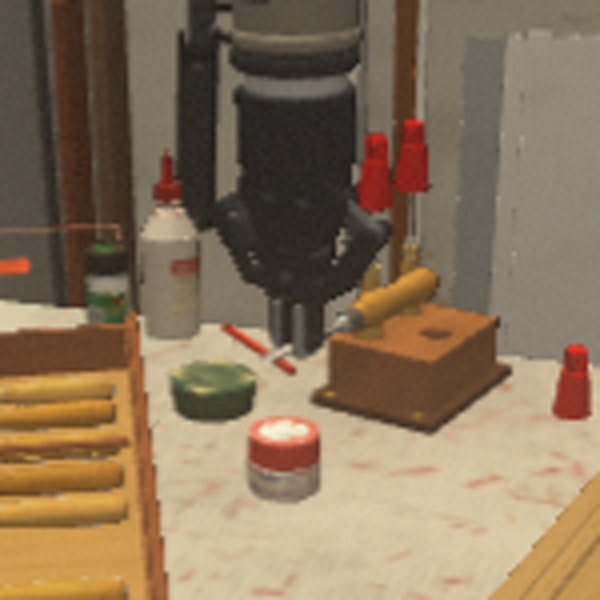

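The gouge is held at the blade but did not pivot: still horizontal, edge at crop (268,358), butt (430,280). I'll pivot it by pressing the butt on the block's left face and moving the hand in an arc; checking where the pot stands.

```bash
python3 - <<'E'
from h import *
p=lambda l,x:print(l,np.round(x,4))
p('pot',onz('top',283.3,195.7,.05));p('pot',onz('scene',200+284/4,90+429/4,.05))
p('tin',onz('top',265+79/3,130+69/3,.03))
# gouge now at height
p('edge now',onz('scene',200+268/4,90+358/4,.19));p('butt now',onz('scene',200+430/4,90+282/4,.19))
# block corners on top z=.062: scene right, front ; top view corners
for n,u,v in(('scene',250+299/4,110+240/4),('scene',250+237/4,110+282/4),('scene',250+131/4,110+260/4),('top',265+145/3,130+97/3),('top',265+183/3,130+171/3),('top',265+285/3,130+130/3)):p(n,onz(n,u,v,.062))
print(get_obs()['torque'])
E
```

```text
pot [ 0.6105 -0.0351  0.05  ]
pot [ 0.6145 -0.0389  0.05  ]
tin [ 0.7498 -0.1372  0.03  ]
edge now [0.5196 0.1281 0.19  ]
butt now [ 0.499  -0.0549  0.19  ]
scene [ 0.5606 -0.3207  0.062 ]
scene [ 0.5626 -0.201   0.062 ]
scene [ 0.6657 -0.197   0.062 ]
top [ 0.6744 -0.1881  0.062 ]
top [ 0.5713 -0.1878  0.062 ]
top [ 0.5639 -0.3252  0.062 ]
[0.08496934 0.00417408 0.01896209]
```

Request:
{"op": "arm_command", "data": {"rows": [[[0, 0.07, -0.4, 0, 0.8], [0, 0.1, -0.5, 0, 0.8], [0, 0.1, -0.5, 0, 0.8], [0, 0.1, -0.38, 0, 0.8], [0, 0, 0, 0, 0.8], [0, 0, 0, -0.6, 0], [0, 0, 0, -0.6, 0], [0, 0, 0, -0.6, 0], [0, 0, 0, -0.5, 0], [0, 0, 0, -0.25, 0]]]}}

```text
t: 6.5
eef_pos: [0.54, -0.008, 0.0299]
tool_rot: [-0.001, 0.608, 0.794, -0.001]
contact_force: [0.6, -0.2, 0.1]
gripper_width: 0.093
grasp_force: 24.2
```

```bash
python3 - <<'E'
from h import *
o=get_obs();print(o['eef_pos'],o['contact_force'])
im=cams.read_camera('scene');t=cams.read_camera('top')
a=cv2.resize(im[110:230,240:360],None,fx=4,fy=4,interpolation=cv2.INTER_CUBIC);b=cv2.resize(t[150:230,270:350],None,fx=4,fy=4,interpolation=cv2.INTER_CUBIC)
o=np.zeros((480,800,3),np.uint8);o[:,:480]=a;o[:320,480:]=b;cv2.imwrite('pics/m3.png',o[...,::-1])
E
```

```text
[ 0.53995769 -0.00796366  0.02993039] [ 0.63528272 -0.17796463  0.1104943 ]
```

View pics/m3.png

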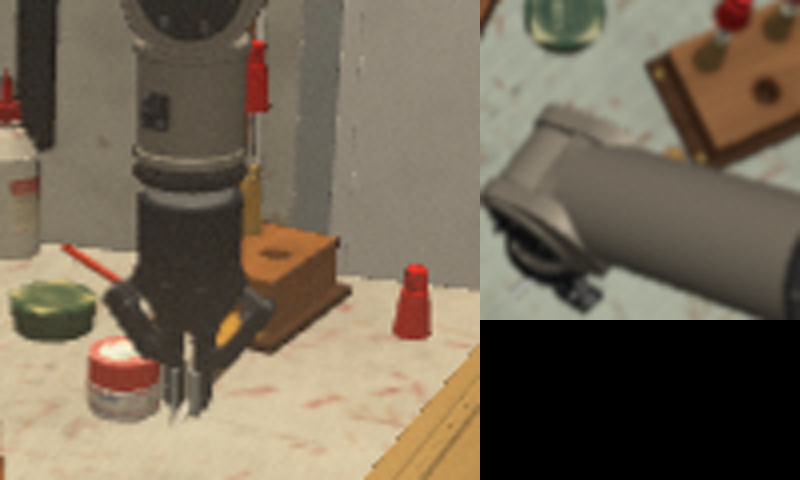

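Request:
{"op": "arm_command", "data": {"rows": [[[0, 0.02, -0.06, 0, 0], [0, 0.02, -0.06, 0, 0], [0, 0.02, -0.06, 0, 0], [0, 0.01, -0.04, 0, 0], [0, 0.01, -0.03, 0, 0], [0, 0, 0, 0, 0], [0, 0, 0, 0, 0], [0, 0, 0, 0, 0], [0, 0, 0, 0, 0], [0, 0, 0, 0, 0]]]}}

```text
t: 7.85
eef_pos: [0.5462, -0.0229, 0.0321]
tool_rot: [0.0, 0.608, 0.794, 0.0]
contact_force: [0.5, -0.6, -1.0]
gripper_width: 0.094
grasp_force: 24.2
```

Request:
{"op": "arm_command", "data": {"rows": [[[0, 0.01, -0.04, 0, 0], [0, 0.01, -0.04, 0, 0], [0, 0.01, -0.04, 0, 0], [0, 0, 0, 0, 0], [0, 0, 0, 0, 0], [0, 0, 0, 0, 0], [0, 0, 0, 0, 0], [0, 0, 0, 0, 0], [0, 0, 0, 0, 0], [0, 0, 0, 0, 0]]]}}

```text
t: 9.1
eef_pos: [0.548, -0.0302, 0.0321]
tool_rot: [-0.0, 0.608, 0.794, 0.0]
contact_force: [-0.6, 0.2, -0.4]
gripper_width: 0.096
grasp_force: 24.2
```

Request:
{"op": "arm_command", "data": {"rows": [[[0, 0.01, -0.04, 0, 0], [0, 0.01, -0.04, 0, 0], [0, 0.01, -0.04, 0, 0], [0, 0.01, -0.04, 0, 0], [0, 0, 0, 0, 0], [0, 0, 0, 0, 0], [0, 0, 0, 0, 0], [0, 0, 0, 0, 0], [0, 0, 0, 0, 0], [0, 0, 0, 0, 0]]]}}

```text
t: 10.35
eef_pos: [0.5492, -0.0337, 0.0319]
tool_rot: [-0.003, 0.607, 0.795, 0.002]
contact_force: [-3.0, 13.7, -0.9]
gripper_width: 0.092
grasp_force: 23.9
```

Request:
{"op": "arm_command", "data": {"rows": [[[0, 0, 0, 0.25, 0], [0, 0, -0.01, 0.25, 0], [0, 0.01, -0.04, 0.25, 0], [0, 0.01, -0.05, 0.25, 0], [0, 0.02, -0.08, 0.24, 0], [0, 0.02, -0.09, 0.23, 0], [0, 0.03, -0.12, 0.22, 0], [0, 0.03, -0.13, 0.21, 0], [0, 0.04, -0.15, 0.2, 0], [0, 0.04, -0.16, 0.19, 0]]]}}

```text
t: 11.6
eef_pos: [0.5625, -0.0904, 0.1702]
tool_rot: [-0.0, 0.608, 0.794, -0.0]
contact_force: [0.4, 0.8, -0.7]
gripper_width: 0.094
grasp_force: 21.4
```

```bash
python3 - <<'E'
from h import *
im=cams.read_camera('scene')
crop('scene',240,90,120,120,5,'pics/m4.png',im)
E
```

```text
(no output)
```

View pics/m4.png

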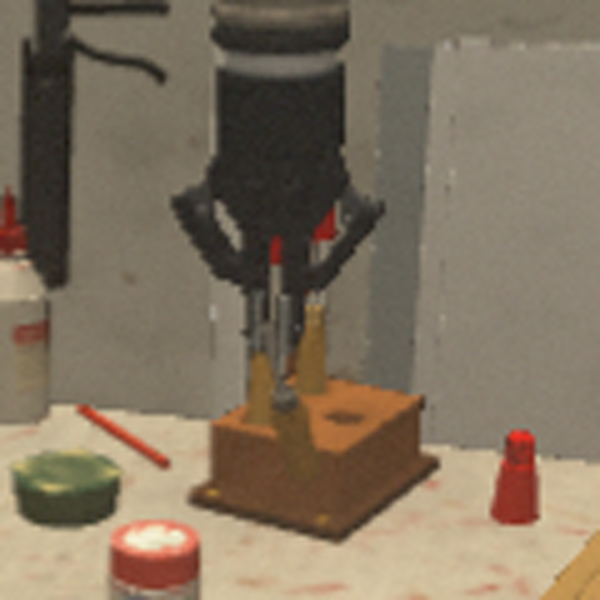

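Request:
{"op": "arm_command", "data": {"rows": [[[0, 0.05, -0.19, 0.16, 0], [0, 0.05, -0.19, 0.15, 0], [0, 0.06, -0.21, 0.12, 0], [0, 0.06, -0.21, 0.11, 0], [0, 0.06, -0.23, 0.09, 0], [0, 0.06, -0.23, 0.07, 0], [0, 0.06, -0.24, 0.05, 0], [0, 0.06, -0.24, 0.03, 0], [0, 0.02, -0.07, 0, 0], [0, 0, 0, 0, 0]]]}}

```text
t: 12.9
eef_pos: [0.5912, -0.1982, 0.2161]
tool_rot: [-0.0, 0.608, 0.794, 0.0]
contact_force: [0.3, 1.6, -0.9]
gripper_width: 0.055
grasp_force: 19.4
```

```bash
python3 - <<'E'
from h import *
im=cams.read_camera('scene');cv2.imwrite('pics/s5.png',im[...,::-1])
crop('scene',250,80,110,120,5,'pics/m5.png',im)
E
```

```text
(no output)
```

View pics/m5.png

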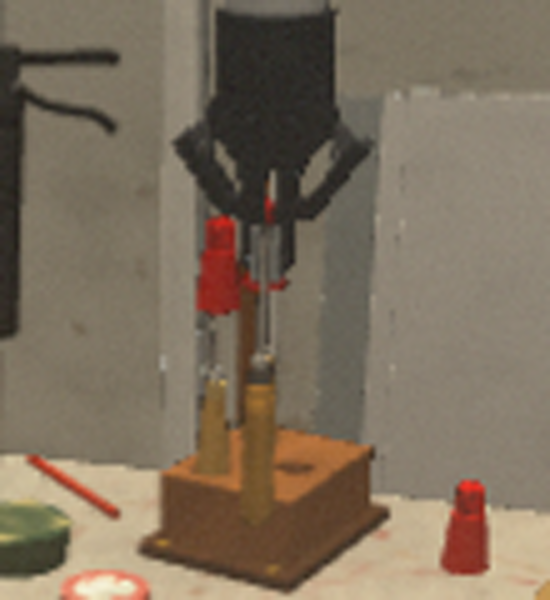

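Request:
{"op": "arm_command", "data": {"rows": [[[0, 0, 0.07, 0.1, 0], [0, 0, 0, 0.3, 0], [0, 0, 0, 0.3, 0], [0, 0, 0, 0.1, 0], [0, 0.03, -0.3, 0, 0], [0, 0.02, -0.4, 0, 0], [0, 0, -0.3, 0, 0], [0, 0, -0.16, 0, 0], [0, 0, 0, 0, 0], [0, 0, 0, 0, 0]]], "newtons": 30}}

```text
t: 14.2
eef_pos: [0.5944, -0.2625, 0.2643]
tool_rot: [-0.0, 0.608, 0.794, 0.0]
contact_force: [-0.1, -0.3, -0.0]
gripper_width: 0.052
grasp_force: 30.1
```

```bash
python3 - <<'E'
from h import *
im=cams.read_camera('scene');cv2.imwrite('pics/s6.png',im[...,::-1]);t=cams.read_camera('top');cv2.imwrite('pics/t6.png',t[...,::-1])
a=cv2.resize(im[100:200,270:340],None,fx=6,fy=6,interpolation=cv2.INTER_CUBIC);b=cv2.resize(t[130:210,300:376],None,fx=5,fy=5,interpolation=cv2.INTER_CUBIC)
o=np.zeros((600,800,3),np.uint8);o[:,:420]=a;o[:400,420:]=b;cv2.imwrite('pics/m6.png',o[...,::-1])
E
```

```text
(no output)
```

View pics/m6.png

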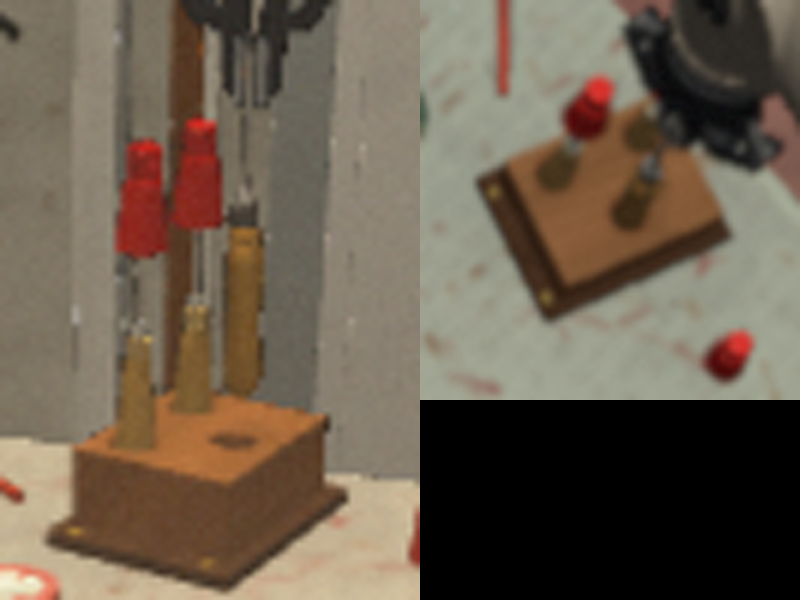

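```bash
python3 - <<'E'
from h import *
p=lambda l,x:print(l,np.round(x,4))
p('butt tri',tri((310.3,164.7),(341.4,174)));p('ferr tri',tri((310.5,136),(346.4,163)))
for z in(.08,.09,.097):p('butt s',onz('scene',310.3,164.7,z));p('butt t',onz('top',341.4,174,z))
p('sock tri',tri((308.8,173.2),(341.7,172.7)))
B=onz('scene',310.3,164.7,.09)
for dz in(0,.085,.11):print(proj('scene',B+[0,0,dz]),proj('top',B+[0,0,dz]))
# mask-based axis of handle in scene
s=cv2.imread('pics/s6.png').astype(int);b,g,r=[s[...,i] for i in range(3)]
m=(r-b>50)
for v in range(136,168,3):
    c=np.nonzero(m[v,303:318])[0]+303
    print(v,c.min() if len(c) else None,c.max() if len(c) else None)
E
```

```text
butt tri [ 0.5846 -0.2507  0.0997]
ferr tri [ 0.5921 -0.2564  0.2011]
butt s [ 0.6093 -0.2991  0.08  ]
butt t [ 0.5875 -0.2565  0.08  ]
butt s [ 0.5972 -0.2744  0.09  ]
butt t [ 0.5856 -0.2537  0.09  ]
butt s [ 0.5887 -0.2572  0.097 ]
butt t [ 0.5843 -0.2518  0.097 ]
sock tri [ 0.5959 -0.2648  0.0606]
[310.3 164.7] [344.9636584  168.87516356]
[311.25972917 141.84087892] [349.00279096 161.82882285]
[311.54819591 134.88797883] [350.2631473  159.62741541]
136 303 306
139 308 312
142 308 313
145 308 313
148 308 312
151 303 312
154 303 312
157 303 312
160 303 312
163 303 312
166 303 310
```

Request:
{"op": "arm_command", "data": {"rows": [[[0, 0.1, -0.12, 0, 0], [0, 0.08, -0.11, -0.1, 0], [0, 0, 0, -0.2, 0], [0, 0, 0, -0.15, 0], [0, 0, 0, -0.1, 0], [0, 0, 0, -0.1, 0], [0, 0, 0, -0.1, 0], [0, 0, 0, -0.05, 0], [0, 0, 0, 0, 0], [0, 0, 0, 0, 0]]], "newtons": 20}}

```text
t: 15.55
eef_pos: [0.6048, -0.2773, 0.2161]
tool_rot: [-0.0, 0.608, 0.794, -0.0]
contact_force: [-1.4, 1.1, -1.3]
gripper_width: 0.052
grasp_force: 29.5
```

```bash
python3 - <<'E'
from h import *
im=cams.read_camera('scene');cv2.imwrite('pics/s7.png',im[...,::-1]);t=cams.read_camera('top');cv2.imwrite('pics/t7.png',t[...,::-1])
o=get_obs();print(o['eef_pos'],o['contact_force'],o['torque'])
s=im.astype(int);r,g,b=[s[...,i] for i in range(3)];sat=(r-b)
for v in range(136,180,3):print(v,sat[v,298:322])
E
```

```text
[ 0.60486589 -0.2774446   0.21627065] [-1.32522558  1.1400626  -1.02816281] [ 0.3443802   0.34358628 -0.00523584]
136 [ 83 101 107 106 106 103  98  95  91  38  26  24  18  27  28  28  19  17
  16  15  16  15  16  13]
139 [57 51 49 49 30 26 25 25 28 25 27 24 18 26 28 27 24 15 16 16 15 16 15 17]
142 [46 53 46 47 31 23 26 22 27 27 28 26 15 25 26 27 21 14 14 14 16 14 17 16]
145 [40 52 50 49 33 19 25 24 29 25 29 32 26 28 30 25 20 14 16 14 16 15 17 15]
148 [45 52 47 50 32 20 25 23 27 25 18 19 18 18 25 25 15 13 16 17 15 14 14 16]
151 [48 47 48 78 63 88 55 25 23 72 94 98 87 76 34 22 18 16 16 15 15 15 14 17]
154 [48 49 40 69 65 74 50 26 46 79 95 97 92 77 53 25 17 15 15 13 16 14 16 16]
157 [48 49 76 80 76 72 63 32 34 62 71 75 74 66 48 23 15 17 16 16 17 15 13 15]
160 [46 51 72 74 74 73 72 32 35 62 66 73 71 69 33 20 15 17 16 17 18 16 18 16]
163 [51 65 69 74 73 73 69 34 39 62 69 73 75 66 31 20 16 16 14 16 15 16 15 16]
166 [101  79  73  75  72  71  68  88  76  65  73  79  72  66  37  19  15  18
  17  17  15  18  15  15]
169 [107 105 106 104 109 110 110 116  80  71  71  75  72  68  95 115 115 118
 115 116 112 112 110 102]
172 [111 111 112 116 117 117 109 102  77  69  68  71  71  67  74  99 104 110
 110 110 108  88  63  49]
175 [116 117 118 117 119 119 119 115 116 112 108 108 108 108 109 108 109  88
  57  45  51  48  49  48]
178 [ 83  99 105 117 118 115 114 115 114 112 111 110  98  78  58  52  51  50
  52  51  49  51  52  52]
```

Request:
{"op": "arm_command", "data": {"rows": [[[0, -0.03, 0.04, -0.03, 0], [0, -0.03, 0.04, -0.05, 0], [0, -0.03, 0.04, -0.06, 0], [0, -0.03, 0.04, -0.06, 0], [0, -0.03, 0.04, -0.06, 0], [0, -0.01, 0.02, -0.06, 0], [0, 0, 0, -0.06, 0], [0, 0, 0, -0.06, 0], [0, 0, 0, 0, 0], [0, 0, 0, 0, 0]]]}}

```text
t: 16.9
eef_pos: [0.5952, -0.2642, 0.1894]
tool_rot: [-0.0, 0.608, 0.794, -0.0]
contact_force: [3.4, -1.1, -2.5]
gripper_width: 0.051
grasp_force: 28.7
```

```bash
python3 - <<'E'
from h import *
o=get_obs();print(o['eef_pos'],o['contact_force'],o['torque'])
E
```

```text
[ 0.59522828 -0.26419777  0.18942731] [ 3.38442432 -1.10222552 -2.50654953] [-0.29673887 -0.97237     0.03888583]
```

Request:
{"op": "arm_command", "data": {"rows": [[[0, 0.03, -0.01, -0.03, 0], [0, 0.02, -0.01, -0.04, 0], [0, 0, 0, -0.04, 0], [0, 0, 0, -0.04, 0], [0, 0, 0, -0.04, 0], [0, 0, 0, -0.03, 0], [0, 0, 0, 0, 0], [0, 0, 0, 0, 0], [0, 0, 0, 0, 0], [0, 0, 0, 0, 0]]]}}

```text
t: 18.15
eef_pos: [0.6005, -0.2654, 0.1799]
tool_rot: [0.002, 0.608, 0.794, 0.001]
contact_force: [-0.4, 0.4, 15.2]
gripper_width: 0.049
grasp_force: 27.3
```

```bash
python3 - <<'E'
from h import *
o=get_obs();print(o['eef_pos'],o['contact_force'],o['torque'])
E
```

```text
[ 0.60045694 -0.26539616  0.17993268] [-0.42054512  0.39827876 15.23247595] [ 0.0731951   0.14463979 -0.0155313 ]
```

Request:
{"op": "arm_command", "data": {"rows": [[[12, 0, 0, 0.05, 0], [20, 0, 0, 0, 0], [30, 0, 0, 0, 0], [30, 0, 0, 0, 0], [30, 0, 0, 0.3, 0], [30, 0, 0, 0.5, 0], [30, 0, 0, 0.6, 0], [30, 0, 0, 0.6, 0], [30, 0, 0, 0, 0], [30, 0, 0, 0, 0]]]}}

```text
t: 19.4
eef_pos: [0.5983, -0.2654, 0.3001]
tool_rot: [0.0, 0.608, 0.794, -0.0]
contact_force: [-0.4, 0.7, -0.8]
gripper_width: 0.352
grasp_force: 0.0
```

```bash
python3 - <<'E'
from h import *
im=cams.read_camera('scene');cv2.imwrite('pics/s8.png',im[...,::-1]);t=cams.read_camera('top');cv2.imwrite('pics/t8.png',t[...,::-1])
S=np.array([.594,-.2635,0]);print([proj('scene',S+[0,0,z]).round(1) for z in(.062,.115,.218)],[proj('top',S+[0,0,z]).round(1) for z in(.062,.115,.218)])
s=im.astype(int);g=s.sum(2)//3
for v in range(120,172,2):print(v,g[v,300:322],(s[v,304:316,0]-s[v,304:316,2]))
E
```

```text
[array([309.4, 173.1]), array([310. , 159.1]), array([311.2, 130.6])] [array([341.5, 173. ]), array([343.8, 168.9]), array([348.8, 160.1])]
120 [ 58  84  89  88 112 113  96 102 104 101 104 106 103 106 104 125 101  98
 101 100  96 102] [141 110  39  26  27  30  27  25  28  28  25  22]
122 [ 56  65  79  68  59  62  90 103 105 107 102 107 102 104 102 104 101  99
  98 100  99 100] [79 86 31 25 26 27 24 28 27 28 27 16]
124 [ 52  67  61  67  66  62  89 101 102 104 104 105 104 106 106 102  97  96
  98  97  97  97] [92 90 32 26 26 28 25 25 28 27 28 18]
126 [ 64  77  74  77  75  72  68 100 105 104 106 104 106 107 103  98  98  99
  99  96  97  96] [123 115  54  30  28  27  25  27  28  23  21  17]
128 [ 66  66  70  71  69  65  60 102 106 107 107 107 105 108 106  97  98  96
  96 101  98  95] [98 95 84 30 26 27 27 26 26 25 24 14]
130 [ 67  70  67  65  67  67  59 101 109 106 111 109 111 110 100  97  96  98
  97  96  97  97] [98 93 88 33 25 27 29 27 26 27 24 18]
132 [ 69  70  66  67  69  69  61  82 105 109 112 113 109 114 108  98  94  97
  98  98  95  95] [99 95 90 29 26 26 27 29 29 26 21 20]
134 [
[... 1799 characters left out ...]
5
  96  96  97  97] [72 69 57 66 68 83 78 34 31 19 15 16]
162 [ 86  87  88  86  85  82  80  81  80  88  83 104  94 100  95  93  97  95
  95  96  96  94] [70 73 67 71 74 82 63 31 25 18 17 14]
164 [88 89 89 83 83 79 85 94 97 92 81 61 92 95 96 96 98 93 95 95 95 97] [68 70 77 89 94 91 71 43 23 18 16 17]
166 [87 91 89 83 81 73 78 79 84 84 76 80 94 93 96 93 97 97 95 92 97 97] [70 58 61 69 74 75 62 64 36 18 16 15]
168 [ 86  87  88  85  88  76  72  78  82  81  79  89 113 120 115 112 115 112
 110  98  93  93] [ 72  60  63  65  74  75  66  85 115 121 117 117]
170 [110 111 115 112 116  99  78  79  79  79  77  86 109 111 112 112 113 117
 113 115 114 114] [117  93  69  66  71  73  61  76 106 113 115 115]
```

Request:
{"op": "arm_command", "data": {"rows": [[[45, -0.5, -0.12, 0, 0], [45, -0.7, -0.15, 0, 0], [45, -0.5, -0.12, -0.5, 0], [45, -0.36, -0.08, -0.8, 0], [45, 0, 0, -0.8, 0], [45, 0, 0, -0.7, 0], [45, 0, 0, -0.6, 0], [45, 0, 0, -0.3, 0], [45, 0, 0, 0, 0], [45, 0, 0, 0, 0]]], "newtons": 25}}

```text
t: 20.75
eef_pos: [0.4757, -0.2939, 0.0789]
tool_rot: [0.001, 0.608, 0.794, 0.0]
contact_force: [0.3, -0.0, 0.9]
gripper_width: 0.525
grasp_force: 0.0
```

```bash
python3 - <<'E'
from h import *
im=cams.read_camera('scene');cv2.imwrite('pics/s9.png',im[...,::-1]);t=cams.read_camera('top');cv2.imwrite('pics/t9.png',t[...,::-1])
o=get_obs();print(o['t'],o['eef_pos'])
for n,a,(x0,x1,y0,y1) in(('scene',im,(303,318,124,172)),('top',t,(334,362,152,178))):
    d=np.abs(a.astype(int)-cv2.imread(f'pics/{n}0.png')[...,::-1].astype(int)).max(2)
    for v in range(y0,y1):print(v,' '.join(f'{k:3d}' for k in d[v,x0:x1]))
def red(a,x0,x1,y0,y1):
    a=a.astype(int)[y0:y1,x0:x1];m=(a[...,0]-a[...,1]>80);ys,xs=np.nonzero(m);return len(xs),xs.mean()+x0,ys.mean()+y0,xs.min()+x0,xs.max()+x0,ys.min()+y0,ys.max()+y0
print(red(im,330,355,170,200))
E
```

```text
20.85 [ 0.47581889 -0.29403899  0.07916863]
124   4   3   8   3   4   4   6   1   3   5   5   3   2   3   8
125   5   8   3   3   3   5   5   6   6   4   4   4   3   4   5
126   5   8   3   1   2   5   3   2   2   2   3   4   3   2   3
127   5   6   3   4   3   3   2   5   1   1   3   4   1   5   4
128   5   5   9  14   4   2   1   4   5   4   3   2   4   1   4
129   4   4   3  10   3   5   3  10   2   1   7   2   3   1  11
130   6   6   6   3   5   2   3   5   2   3   3   2   5   6   2
131   1   3   5   5  20   2   3   4   3   3   5   4   2   2   5
132   4   3   7   3  13   4   3   4   1   4   2   3   5   4   5
133   3   4   4   4  12   2   2   2   1   4   2   6   5   3   4
134   5   4   3   7  15  38   5   3   1   0   4   1   2   4   4
135  10   4   7   6  17   8   3   4   4   2   5   6   3   5  11
136   6  10   6   2  34   6   3   5   5   6   4   2   6   4   3
137   3   5   8   2   5   5   5   5   6   4   4   5   1   5   1
138   1   6   2   8  15   4   2   2   3   5   1   5   4   3   2
139   3   3   3   7   4   4   6   5   2   1   4   4   4   5   4
140   5   1   2   2   8   2   3 
[... 4459 characters left out ...]
   3   2   3   3   3   6  11  17  13   5   2   4   3   4   2   2   4   2   3   2   4   3   2   1   2   2   3
174   2   3   2   2   3   4   9   4   5   9   3   2   2   2   3   4   1   4   4   2   3   2   3   3   2   5   9   8
175   4   4   4   3   3   2   6   6   5   5   4   3   2   3   3   3   4   4   4   4   3   3   2   4  18  27  15  22
176   2   3   3   3   3   4   2   2   4   3   2   2   2   2   4   3   4   4   1   3   3   2   3  19  42  58  39  22
177   3   4   2   2   1   3   3   3   3   2   3   2   2   2   4   2   3   5   2   2   1   9  14  25  53  66  47  14
(109, np.float64(343.0091743119266), np.float64(185.8348623853211), np.int64(339), np.int64(346), np.int64(176), np.int64(194))
```

```bash
python3 - <<'E'
from h import *
print(tri((307.2,131),(345.3,158.3)).round(4),onz('scene',307.2,131,.218).round(4),onz('top',345.3,158.3,.218).round(4))
print(tri((307.7,159),(342.6,167.2)).round(4))
for X in([.594,-.26,.218],[.604,-.26,.218],[.604,-.25,.218],[.61,-.255,.218],[.61,-.25,.218]):print(X,proj('scene',X).round(1),proj('top',X).round(1))
E
```

```text
[ 0.6051 -0.256   0.2169] [ 0.6034 -0.2525  0.218 ] [ 0.6047 -0.2558  0.218 ]
[ 0.602  -0.2624  0.1143]
[0.594, -0.26, 0.218] [310.7 130.9] [347.9 160.6]
[0.604, -0.26, 0.218] [308.1 130.5] [346.5 158. ]
[0.604, -0.25, 0.218] [306.7 131.1] [343.9 159.2]
[0.61, -0.255, 0.218] [305.8 130.6] [344.4 157. ]
[0.61, -0.25, 0.218] [305.1 130.9] [343.1 157.6]
```

Request:
{"op": "arm_command", "data": {"rows": [[[45, 0, 0, -0.3, 0], [45, 0, 0, -0.25, 0], [45, 0, 0, -0.1, 0], [45, 0, 0, 0, 0], [10, 0, 0, 0, 0], [10, 0, 0, 0, 0], [10, 0, 0, 0, 0], [10, 0, 0, 0, 0], [10, 0, 0, 0, 0], [10, 0, 0, 0, 0]]], "newtons": 30}}

```text
t: 22.1
eef_pos: [0.4754, -0.2937, 0.0391]
tool_rot: [0.001, 0.608, 0.794, 0.0]
contact_force: [0.9, 0.2, 4.4]
gripper_width: 0.252
grasp_force: 30.6
```

Request:
{"op": "arm_command", "data": {"rows": [[[10, 0, 0, 0.2, 0], [10, 0, 0, 0.4, 0.8], [10, 0, 0, 0.6, 1], [10, 0, 0, 0.6, 1], [10, 0, 0, 0.6, 1], [10, 0, 0, 0.6, 1], [10, 0, 0, 0.6, 1], [10, 0, 0, 0.5, 1], [10, 0, 0, 0, 1], [10, 0, 0, 0, 1]]]}}

```text
t: 23.35
eef_pos: [0.474, -0.2936, 0.2852]
tool_rot: [-0.0, 0.296, 0.955, -0.0]
contact_force: [0.9, 0.4, 0.2]
gripper_width: 0.252
grasp_force: 29.7
```

Request:
{"op": "arm_command", "data": {"rows": [[[10, 0.2, 0.06, 0, 1], [10, 0.3, 0.08, 0, 1], [10, 0.35, 0.1, 0, 1], [10, 0.35, 0.1, 0, 1], [10, 0.3, 0.1, 0, 1], [10, 0.3, 0.1, 0, 1], [10, 0.2, 0.06, 0, 1], [10, 0.16, 0.04, 0, 0.2], [10, 0, 0, 0, 0], [10, 0, 0, 0, 0]]]}}

```text
t: 24.6
eef_pos: [0.6038, -0.2556, 0.2847]
tool_rot: [-0.0, 0.015, 1.0, -0.0]
contact_force: [0.4, 0.0, -0.4]
gripper_width: 0.246
grasp_force: 29.7
```

```bash
python3 - <<'E'
from h import *
im=cams.read_camera('scene');cv2.imwrite('pics/s10.png',im[...,::-1]);t=cams.read_camera('top');cv2.imwrite('pics/t10.png',t[...,::-1])
o=get_obs();print(o['t'],o['eef_pos'],o['tool_rot'],o['gripper_width'])
a=cv2.resize(im[80:180,265:335],None,fx=6,fy=6,interpolation=cv2.INTER_CUBIC);b=cv2.resize(t[120:200,310:370],None,fx=6,fy=6,interpolation=cv2.INTER_CUBIC)
w=np.zeros((600,780,3),np.uint8);w[:,:420]=a;w[:480,420:]=b;cv2.imwrite('pics/m10.png',w[...,::-1])
e=o['eef_pos'];M=np.array([e[0],e[1],e[2]-.039]);print('mouth pred',M,proj('scene',M),proj('top',M))
E
```

```text
24.7 [ 0.60388004 -0.25563944  0.28477195] [-2.15075871e-04  1.44853562e-02  9.99895034e-01 -2.22961115e-04] 0.25595518747300383
mouth pred [ 0.60388004 -0.25563944  0.24577195] [307.7990989  122.77615513] [346.76320028 155.96573047]
```

View pics/m10.png

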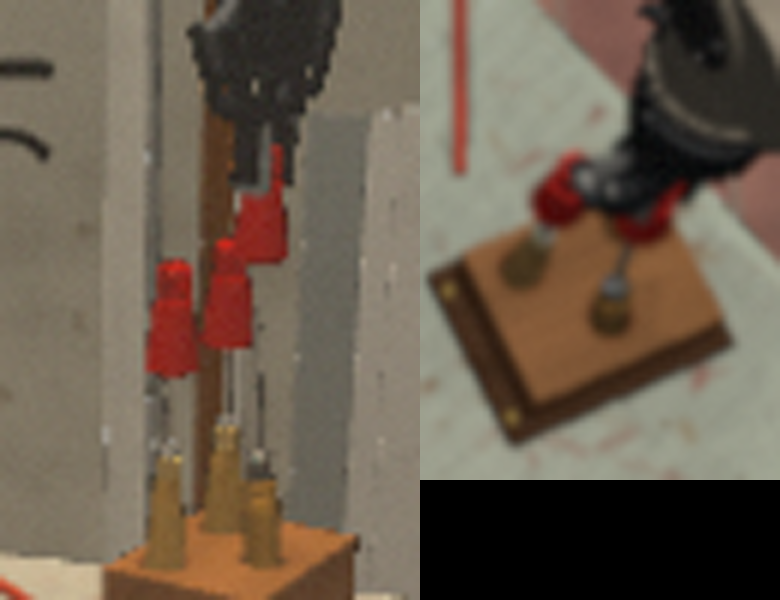

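The guard hangs above the gouge: mouth centre at scene (308.3,123), blade edge about (307.5,131), stored pair untouched. Lowering.

Request:
{"op": "arm_command", "data": {"rows": [[[10, 0.03, 0, -0.15, 0], [10, 0, 0, -0.2, 0], [10, 0, 0, -0.15, 0], [10, 0, 0, -0.12, 0], [10, 0, 0, -0.1, 0], [10, 0, 0, -0.08, 0], [10, 0, 0, -0.08, 0], [10, 0, 0, -0.05, 0], [10, 0, 0, 0, 0], [10, 0, 0, 0, 0]]]}}

```text
t: 25.95
eef_pos: [0.6063, -0.2552, 0.2291]
tool_rot: [0.0, 0.014, 1.0, -0.0]
contact_force: [-0.0, -0.6, -0.4]
gripper_width: 0.252
grasp_force: 29.7
```

```bash
python3 - <<'E'
from h import *
o=get_obs();print(o['eef_pos'],o['contact_force'],o['torque'])
E
```

```text
[ 0.6063486  -0.25520811  0.22911897] [-0.03309872 -0.59589299 -0.36480218] [ 0.02328325  0.04520522 -0.04219619]
```

Request:
{"op": "arm_command", "data": {"rows": [[[10, -0.02, -0.02, -0.04, 0], [10, -0.02, -0.02, -0.04, 0], [10, 0, 0, -0.04, 0], [10, 0, 0, -0.04, 0], [10, 0, 0, -0.04, 0], [10, 0, 0, -0.04, 0], [10, 0, 0, -0.02, 0], [10, 0, 0, 0, 0], [10, 0, 0, 0, 0], [10, 0, 0, 0, 0]]]}}

```text
t: 27.2
eef_pos: [0.6061, -0.2574, 0.2164]
tool_rot: [0.003, 0.014, 1.0, -0.001]
contact_force: [0.1, 1.0, 12.8]
gripper_width: 0.252
grasp_force: 32.5
```

```bash
python3 - <<'E'
from h import *
o=get_obs();print(o['eef_pos'],o['contact_force'],o['torque'])
E
```

```text
[ 0.60605877 -0.25741147  0.21644199] [ 0.10463966  1.02781101 12.77408405] [ 0.16207153  0.14326351 -0.03034191]
```

Request:
{"op": "arm_command", "data": {"rows": [[[16, 0, 0, 0, 0], [26, 0, 0, 0, 0], [32, 0, 0, 0, 0], [32, 0, 0, 0, 0], [32, 0, 0, 0.2, 0], [32, 0, 0, 0.4, 0], [32, 0, 0, 0.7, 0], [32, 0, 0, 0.8, 0], [32, -0.6, 0, 0.3, 0], [32, -0.8, 0, 0, 0]]]}}

```text
t: 28.45
eef_pos: [0.5206, -0.2569, 0.3597]
tool_rot: [0.002, 0.013, 1.0, -0.0]
contact_force: [0.6, -0.9, 0.5]
gripper_width: 0.37
grasp_force: 0.0
```

```bash
python3 - <<'E'
from h import *
im=cams.read_camera('scene');cv2.imwrite('pics/s11.png',im[...,::-1]);t=cams.read_camera('top');cv2.imwrite('pics/t11.png',t[...,::-1])
o=get_obs();print(o['t'],o['eef_pos'])
for n,a in(('scene',im),('top',t)):
    z=cv2.imread(f'pics/{n}0.png')[...,::-1].astype(int);a=a.astype(int)
    for l,b,(x0,x1,y0,y1) in(('now',a,(275,325,100,160) if n=='scene' else (325,362,130,175)),('start',z,(275,325,100,160) if n=='scene' else (325,362,130,175))):
        m=((b[...,0]-b[...,1]>70)&(b[...,1]<80))[y0:y1,x0:x1].astype(np.uint8)
        k,_,st,c=cv2.connectedComponentsWithStats(m)
        print(n,l,[(st[i][:5]+[x0,y0,0,0,0]).tolist()+(c[i]+[x0,y0]).round(1).tolist() for i in range(1,k) if st[i][4]>8])
    if n=='scene':
        m=((a[...,0]-a[...,1]>70)&(a[...,1]<80))
        for v in range(112,160,1):print(v,''.join('#' if q else '.' for q in m[v,280:325]))
for z in(.18,.222,.242):print(z,proj('scene',[.605,-.2565,z]).round(1))
E
```

```text
28.55 [ 0.51613602 -0.25831865  0.35827048]
scene now [[289, 120, 23, 23, 345, 300.9, 132.3]]
scene start [[298, 120, 9, 18, 116, 302.6, 129.5], [289, 123, 9, 20, 120, 293.4, 133.6]]
112 .............................................
113 .............................................
114 .............................................
115 .............................................
116 .............................................
117 .............................................
118 .............................................
119 .............................................
120 .....................####....................
121 .....................#####...................
122 .....................###.#...................
123 ..............#......#####...................
124 ...........######....#####.#####.............
125 ...........######....###########.............
126 ............#####...############.............
127 .............####...############.............
128 .............####...############.............
129 ............#####...###########..............
130 ...........##
[... 1042 characters left out ...]
........................................
152 .............................................
153 .............................................
154 .............................................
155 .............................................
156 .............................................
157 .............................................
158 .............................................
159 .............................................
top now [[348, 138, 8, 9, 51, 351.7, 142.1], [330, 146, 8, 9, 44, 334.2, 149.9], [341, 155, 10, 9, 58, 345.6, 158.7]]
top start [[348, 138, 8, 9, 49, 351.7, 141.8], [331, 146, 7, 8, 42, 334.3, 149.7]]
0.18 [306.9 141.4]
0.222 [307.4 129.5]
0.242 [307.6 123.8]
```

Request:
{"op": "arm_command", "data": {"rows": [[[32, 0, 0, 0.3, 0], [32, 0, 0, 0, 0], [32, 0, 0, 0, 0], [32, 0, 0, 0, 0], [32, 0, 0, 0, 0], [32, 0, 0, 0, 0], [32, 0, 0, 0, 0], [32, 0, 0, 0, 0], [32, 0, 0, 0, 0], [32, 0, 0, 0, 0]]]}}

```text
t: 29.8
eef_pos: [0.5198, -0.2576, 0.3753]
tool_rot: [0.0, 0.014, 1.0, -0.0]
contact_force: [-0.6, -0.3, -1.0]
gripper_width: 0.377
grasp_force: 0.0
```

```bash
python3 - <<'E'
from h import *
im=cams.read_camera('scene').astype(int);t=cams.read_camera('top').astype(int)
m=((im[...,0]-im[...,1]>50)&(im[...,1]<90))
for v in range(119,146):print(v,''.join('#' if q else '.' for q in m[v,284:320]),im[v,296:316,0])
old=cv2.imread('pics/s11.png')[...,::-1].astype(int);d=np.abs(im-old).max(2)[105:185,285:325];print((d>25).sum(),d.max())
m=((t[...,0]-t[...,1]>70)&(t[...,1]<80))
for v in range(134,172):print(v,''.join('#' if q else '.' for q in m[v,325:362]))
z=cv2.imread('pics/scene0.png')[...,::-1].astype(int);d=np.abs(im-z).max(2);print('pot/tin change',(d[190:220,258:284]>30).sum(),(d[175:198,240:268]>30).sum())
E
```

```text
119 ..................##................ [115 118  95  84  82  84 114 116 144 149 110 118 116 118 115 117 116 118
 120 110]
120 .................#####.............. [122 117 116  87  85 170 201 201 204 179 118 120 118 114 118 117 117 116
 116 135]
121 .................#####.............. [118 121 105  82  93 141 173 180 159 146 109 116 113 115 117 121 117 118
 118 123]
122 ................######.............. [120 115  90  87  96 121 158 143 110 119 103 115 115 117 117 116 118 116
 116 110]
123 .........###.....#####.............. [120 116  81  81  90 124 137 128 119 117 105 113 117 116 117 114 115 118
 120 111]
124 .......######....###########........ [167 128  75  78  76 120 128 127 120 120 173 210 217 211 212 136 122 119
 115 109]
125 .......######...############........ [152 127  81  79 107 121 125 126 123 118 147 165 183 184 193 147 120 116
 114 106]
126 .......######...############........ [131 119  87  82 122 152 144 159 156 151 134 110 135 142 133 115 117 120
 115 105]
127 .......######...############........ [132 121  92  81 125 142 141 143 138 137 114 122 129 128 118 124 11
[... 3168 characters left out ...]
.........
156 ...................#######...........
157 .................#########...........
158 ...............###########...........
159 ...............###########...........
160 ..............###########............
161 ...............#########.............
162 ..................####...............
163 .....................................
164 .....................................
165 .....................................
166 .....................................
167 .....................................
168 .....................................
169 .....................................
170 .....................................
171 .....................................
pot/tin change 0 0
```

```bash
cat > fit.py <<'E'
from h import *
from scipy.optimize import minimize
from scipy.spatial.transform import Rotation as R
def run(show=True):
    ims={n:cams.read_camera(n).astype(int) for n in('scene','top')};M={}
    for n,(x0,x1,y0,y1) in dict(scene=(296,320,116,150),top=(332,362,150,170)).items():
        a=ims[n];m=(a[...,0]-a[...,1]>45)&(a[...,1]<110)
        w=np.zeros(m.shape,bool);w[y0:y1,x0:x1]=1
        if n=='top':w[150:155,332:338]=0
        M[n]=(m,w)
    z0=cv2.imread('pics/scene0.png')[...,::-1].astype(int);r0=(z0[...,0]-z0[...,1]>45)&(z0[...,1]<110)
    M['scene'][1][:]&=~cv2.dilate(r0.astype(np.uint8),np.ones((3,3))).astype(bool)
    th=np.linspace(0,2*np.pi,24,endpoint=False);ring=lambda r,z:np.c_[r*np.cos(th),r*np.sin(th),0*th+z]
    G=[np.r_[ring(.017,0),ring(.012,.042)],np.r_[ring(.01,.042),ring(.01,.062)]]
    def cost(p):
        c=0;T=R.from_euler('xy',p[3:5])
        for n in M:
            im=np.zeros((384*4,512*4),np.uint8)
            for g in G:
                X=T.apply(g-[0,0,.038])+p[:3]
                q=np.array([proj(n,x) for x in X]);q=((q+.5)*4).round().astype(np.int32)
                cv2.fillConvexPoly(im,cv2.convexHull(q.reshape(-1,1,2)),255)
            f=cv2.resize(im,(512,384),interpolation=cv2.INTER_AREA)/255.
            m,w=M[n];c+=np.abs(f-m)[w].sum()
        return c
    best=None
    for tx in(-.1,.05):
        for ty in(-.15,0,.1):
            s=minimize(cost,[.605,-.2565,.218,tx,ty],method='Nelder-Mead',options=dict(initial_simplex=np.array([[.605,-.2565,.218,tx,ty]]+[(np.array([.605,-.2565,.218,tx,ty])+d).tolist() for d in np.diag([.004,.004,.004,.08,.08])]),maxiter=120))
            print(s.x.round(3),round(s.fun,1))
run();print(get_obs()['q'])
E
python3 fit.py
```

```text
[ 0.604 -0.258  0.218  0.064 -0.175] 37.2
[ 0.603 -0.257  0.219  0.064 -0.171] 37.8
[ 0.603 -0.257  0.219  0.08  -0.159] 37.9
[ 0.603 -0.258  0.218  0.082 -0.164] 37.1
[ 0.604 -0.257  0.219  0.117 -0.139] 40.4
[ 0.604 -0.257  0.219  0.119 -0.15 ] 40.8
[ 1.02126415  0.32962585 -0.86580774  1.54964226  0.25379558  1.37992541
  1.67673266]
```

Request:
{"op": "arm_command", "data": {"rows": [[[32, 0, 0, 0, -1], [32, 0, 0, 0, -1], [32, 0, 0, 0, -1], [32, 0, 0, 0, -1], [32, 0, 0, 0, -1], [32, 0, 0, 0, -1], [32, 0, 0, 0, -1], [32, 0, 0, 0, -1], [32, 0, 0, 0, -1], [32, 0, 0, 0, -1]]]}}

```text
t: 31.25
eef_pos: [0.5198, -0.2576, 0.3753]
tool_rot: [-0.0, 0.403, 0.915, 0.0]
contact_force: [-0.1, 0.1, -0.0]
gripper_width: 0.376
grasp_force: 0.0
```

Request:
{"op": "arm_command", "data": {"rows": [[[32, 0.2, 0, 0, -1], [32, 0.2, 0, 0, -1], [32, 0.2, 0, 0, -1], [32, 0.2, 0, 0, -1], [32, 0.2, 0, 0, -1], [32, 0.2, 0, 0, -1], [32, 0.2, 0, 0, -1], [32, 0, 0, 0, -1], [32, 0, 0, 0, -1], [32, 0, 0, 0, -1]]]}}

```text
t: 32.5
eef_pos: [0.6039, -0.2575, 0.3752]
tool_rot: [-0.0, 0.728, 0.686, 0.0]
contact_force: [1.1, -0.4, 0.4]
gripper_width: 0.375
grasp_force: 0.0
```

Request:
{"op": "arm_command", "data": {"rows": [[[32, 0, 0, -0.3, -1], [32, 0, 0, -0.4, -0.8], [32, 0, 0, -0.4, 0], [32, 0, 0, -0.3, 0], [32, 0, 0, -0.2, 0], [32, 0, 0, 0, 0], [32, 0, 0, 0, 0], [32, 0, 0, 0, 0], [32, 0, 0, 0, 0], [32, 0, 0, 0, 0]]]}}

```text
t: 33.75
eef_pos: [0.6039, -0.2576, 0.2796]
tool_rot: [0.0, 0.775, 0.633, 0.0]
contact_force: [0.3, 0.3, 0.2]
gripper_width: 0.375
grasp_force: 0.0
```

```bash
python3 - <<'E'
from h import *
o=get_obs();print(o['eef_pos'],o['contact_force'],o['tool_rot'])
E
```

```text
[ 0.60388998 -0.25760917  0.27956481] [0.27670887 0.28822307 0.19221468] [1.59712994e-04 7.74515687e-01 6.32554674e-01 9.99966143e-05]
```

Request:
{"op": "arm_command", "data": {"rows": [[[32, 0, 0, -0.3, 0], [32, 0, 0, -0.3, 0], [32, 0, 0, -0.2, 0], [32, 0, 0, -0.1, 0], [28, 0, 0, 0, 0], [25, 0, 0, 0, 0], [23, 0, 0, 0, 0], [10, 0, 0, 0, 0], [10, 0, 0, 0, 0], [10, 0, 0, 0, 0]]], "newtons": 20}}

```text
t: 35.0
eef_pos: [0.6041, -0.2576, 0.2258]
tool_rot: [0.0, 0.775, 0.633, 0.0]
contact_force: [0.5, -0.4, 2.4]
gripper_width: 0.22
grasp_force: 21.3
```

Request:
{"op": "arm_command", "data": {"rows": [[[10, 0, 0, -0.04, 0], [10, 0, 0, -0.04, 0], [10, 0, 0, -0.03, 0], [10, 0, 0, 0, 0], [10, 0, 0, 0, 0], [10, 0, 0, 0, 0], [10, 0, 0, 0, 0], [10, 0, 0, 0, 0], [10, 0, 0, 0, 0], [10, 0, 0, 0, 0]]]}}

```text
t: 36.25
eef_pos: [0.6077, -0.2579, 0.2245]
tool_rot: [0.004, 0.774, 0.633, 0.003]
contact_force: [-0.9, 0.8, 24.2]
gripper_width: 0.226
grasp_force: 23.1
```

```bash
python3 - <<'E'
from h import *
o=get_obs();print(o['eef_pos'],o['contact_force'],o['torque'])
E
```

```text
[ 0.60767383 -0.25789121  0.2244814 ] [-0.85866427  0.82086038 24.24590172] [ 0.29717943  0.21680123 -0.01098335]
```

Request:
{"op": "arm_command", "data": {"rows": [[[10, 0, 0, 0.09, 0], [10, 0, 0, 0, 0], [22, 0, 0, 0, 0], [26, 0, 0, 0, 0], [32, 0, 0, 0, 0], [32, 0, 0, 0.2, 0], [32, 0, 0, 0.4, 0], [32, 0, 0, 0.7, 0], [32, 0, 0, 0.8, 0], [32, -0.5, 0, 0.3, 0]]]}}

```text
t: 37.5
eef_pos: [0.5759, -0.2568, 0.372]
tool_rot: [0.002, 0.774, 0.633, 0.002]
contact_force: [-0.7, 0.1, 0.1]
gripper_width: 0.375
grasp_force: 0.0
```

Request:
{"op": "arm_command", "data": {"rows": [[[32, -0.8, 0, 0, 0], [32, -0.2, 0, 0, 0], [32, 0, 0, 0, 0], [32, 0, 0, 0, 0], [32, 0, 0, 0, 0], [32, 0, 0, 0, 0], [32, 0, 0, 0, 0], [32, 0, 0, 0, 0], [32, 0, 0, 0, 0], [32, 0, 0, 0, 0]]]}}

```text
t: 38.75
eef_pos: [0.5138, -0.2576, 0.3681]
tool_rot: [0.0, 0.775, 0.633, 0.0]
contact_force: [0.4, 0.5, 0.3]
gripper_width: 0.375
grasp_force: 0.0
```

```bash
python3 fit.py; python3 - <<'E'
from h import *
z=cv2.imread('pics/scene0.png')[...,::-1].astype(int);im=cams.read_camera('scene').astype(int);d=np.abs(im-z).max(2)
print('stored L/R change',(d[120:175,285:301]>35).sum(),(d[116:165,301:305]>35).sum())
E
```

```text
[ 0.606 -0.257  0.217  0.052 -0.123] 41.8
[ 0.606 -0.256  0.219  0.036 -0.117] 41.8
[ 0.606 -0.257  0.219  0.027 -0.125] 41.3
[ 0.606 -0.257  0.218  0.047 -0.115] 41.0
[ 0.606 -0.257  0.219  0.09  -0.096] 43.0
[ 0.606 -0.258  0.217  0.099 -0.093] 42.4
[ 0.80020456  0.26010686 -0.5494484   1.58752038  0.13868023  1.33299807
  0.03186823]
stored L/R change 1 11
```

```bash
python3 -c "
from station import job
print(job.hand_in())"
```

```text
the job is handed in; nothing more can be done
None
```

I put the gouge upright in the empty socket, butt on the bottom, and pushed the red guard fully onto its edge. It leans about 7° by camera fit; the stored gouges, pot and tin look unmoved. The job was handed in at about 39 s, and no verdict came back.

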